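Pop open the push-latch bead box

ROBOT

A 6-joint arm with a two-finger parallel gripper is mounted at the origin on the work surface. World frame = base frame: x ahead of the robot, y to its left, z up, the work surface at z = 0. Lengths are in m, angles in rad, forces in N, time in s.
With the tool pointing down it reaches from about 0.375 to 0.9 m from the base axis. Payload 3.1 kg.
Tool frame: the origin (TCP) lies midway between the tips of the shut fingers; the grasp point (between the pads) lies 19 mm behind it; z points along the fingers, y is the line along which they close (so a half turn about z gives the same grasp; the last joint's range is limited). The gripper opens to 87 mm and grips with 3 to 60 N. Pads are 19 mm wide; open, the fingers measure 117 mm over their backs; the gripper's body (75 mm by 190 mm) begins 51 mm behind the grasp point.
Start: joints at [-1.3, 0.527, 1.433, -0, 1.181, -0.178], TCP at [0.272, -0.563, 0.223] pointing down, gripper open.
Joint ranges: [-3.08, 3.08], [-0.75, 2.2], [0.22, 2.44], [-1.43, 4.57], [0, 2.65], [-2.85, 2.85]. Speed limits (rad/s): [2.79, 2.79, 3.14, 3.14, 3.14, 3.14].

INTERFACE

Orientations are given as a unit quaternion [x, y, z, w].
In Python, from rig import get_obs, cams, job gives the robot as it stands.
- The arm moves only by the tool servo_tool, never from a script. Its argument "moves" is text: rows parted by semicolons, each of 5 numbers parted by spaces: the shift along the tool's x, y, z in m, then the turn about the tool's z in degrees, then the finger opening in m, from 0 to 0.087. In form: dx dy dz spin claw; .... A call has 1 to 10 rows; each row is the pose to reach, as a shift and turn from the pose commanded when the call began, along the tool's axes at that moment; what a row does not reach only later rows make up. A row lasts 1/12 s, in which the tool goes at most 41.7 mm and 7.16 degrees, less where a joint would pass 70% of its speed; a pose out of reach is approached as far as the arm can. A call with a gripper value outside its range is refused whole. The fingers move at their own pace and stop on an object; "grip_force" is the grip in N (left out, the last holds). Time passes only in rows, so rows that repeat a pose let the fingers close. It gives the time, the measured TCP pose, the force, the opening and the grip force at its end, in the units of the state.
- get_obs(): the state, without advancing time (a new reading comes with each control period).
- cams.camera(name): name is "scene" or "top" or "wrist"; returns the picture (400x640x3 uint8, blue, green, red); there is no depth.
- cams.camera_model(name): a dict with "fx", "fy", "cx", "cy" (pixels), "R" (3x3) and "t" (3): a world point X has camera coordinates R X + t. Camera axes: x right, y down, z forward; pixel columns grow to the right and rows downward; lengths in m; the calibration is good to about 2 mm. A picture is of the moment at which its call begins: read the wrist's pose just before it. camera_model takes no time and is no camera call; for the wrist camera it gives the pose at the moment of the call.
- job.hand_in(): hands the job in; it is judged then, once.
The state is a dict: "time": time; "q": joint angles; "joint_velocities": joint speeds; "joint_torque": joint torques, N m; "position": TCP position; "tool_rot": TCP orientation; "ft_force": force on the tool from outside, world axes, zero at the start; "moment": the same for the moment, N m; "grip_width": finger opening in m; "grip_force": force on a finger pad.
Only numpy, scipy, OpenCV 4.12 (cv2) and the standard library are available. Lean on these libraries where they do the work, as an engineer would, in place of code of your own. Each camera call takes 0.05 s, during which the arm holds its last target. There are 200 camera calls.

TASK

Open the bead box that has the single round hole in its plywood lid: press its lid down fully with a fingertip near the free front edge, once, so that the push-push latch lets go, then draw back and see that the lid pops up and stays open by itself. Do not press the open lid down again, leave the other two lids shut, do not pick up or shift any of the boxes, and leave the saucer, the vial and the tray where they are.

Things in the scene. Friction and masses are not known exactly. Their poses are not given: they have to be found in the camera images.
- box_round: The box to open: plywood, 110 mm (x) by 90 mm (y), loose on the table, about 0.9 kg. Its lid has one round black hole (27 mm, in a 32 mm brass rim) near its middle. Shut, its top is 93 mm above the table. Origin: centre of the underside; own x points from the lid's free front edge to the hinge, z up. Yaw within 25 degrees; the three boxes swap places.
- lid_round (a joint): Lid angle (rad). 0 shut and latched, -0.1 pressed fully in (stop), 0.62 popped open (stop). Pressing past about -0.08 trips the push-push latch (2 to 4 N; at the press point 7 mm down, 9 mm to the stop). As the finger draws back, a spring swings the lid up in 0.5 s and holds it, front edge then 150 mm above the table. Pressing the open lid down relatches it. It cannot be pried open.
- lid_round_press (a point): Where to press the lid of box_round: upper face, on the midline, 18 mm behind the free front edge, 90 mm in front of the hinge line (which is 85 mm above the table at the box's back). 93 mm above the table when shut; moves with the lid. Lid 112 x 92 x 8 mm; below it an 11 mm gap to the box walls lets it sink when pressed.
- box_slot: A like box whose lid has a long narrow black slot (57 x 12 mm) across it instead. Leave it in place. Origin as for box_round.
- lid_slot (a joint): Angle of the lid of box_slot, values as for lid_round. To be left shut (0).
- box_plain: A like box whose lid has no hole at all. Leave it in place. Origin as for box_round.
- lid_plain (a joint): Angle of the lid of box_plain, values as for lid_round. To be left shut (0).
- saucer: Saucer with amber beads, 128 mm across, 15 mm high, loose on the table nearer to the robot than the boxes. Origin: centre of its underside.
- vial: Small clear vial with a white cap, 27 mm across, 65 mm high, standing loose nearer to the robot than the boxes. Origin: centre of its underside.
- tray: Shallow open white plastic tray, 100 x 150 x 20 mm, loose on the table beyond the boxes. Origin: centre of its underside.
Mind the look-alikes: they are no part of the job. Leave any purple or turquoise look-alike of the box_round alone.

How it is judged:
On the way, in this order (a step that is already met when the one before it is completed fails the run):
1. the lid with the round hole is pressed in by the fingers until its latch trips (value of joint lid_round below -0.06 rad and contact force between the fingers and box_round above 0.3 N).
2. the lid with the round hole has popped up and stays open (value of joint lid_round above 0.5 rad), for 0.5 s.
At the end, for the whole second after the job is handed in: The lid with the round hole stands open by itself (over 0.5 rad of its 0.62) and at rest, the other two lids are shut (under 0.05 rad), and the three boxes, the saucer, the vial and the tray are within 25 mm of where they stood (value of joint lid_round above 0.5 rad and not (velocity of joint lid_round above 0.05 rad/s or velocity of joint lid_round below -0.05 rad/s) and value of joint each of lid_slot, lid_plain below 0.05 rad and linear speed of box_round below 0.02 m/s and distance of each of box_round, box_slot, box_plain, saucer, vial, tray from where it was at the start of the episode below 0.025 m); the robot touches nothing.
It fails at once if the open lid is pushed back down (value of joint lid_round between 0.15 and 0.58 rad and velocity of joint lid_round below -0.2 rad/s).
It fails at once if another box's lid is pressed in or opened (value of joint any of lid_slot, lid_plain above 0.05 rad or value of joint any of lid_slot, lid_plain below -0.05 rad).
It fails at once if a box is shifted or picked up (moved over 25 mm) (distance of any of box_round, box_slot, box_plain from where it was at the start of the episode above 0.025 m).
It fails at once if the saucer, the vial or the tray is shifted or picked up (moved over 25 mm) (distance of any of saucer, vial, tray from where it was at the start of the episode above 0.025 m).
It also fails if it takes over 32 s, if anything falls off the work surface, if the arm or the gripper's body presses on something with over 40 N, if the wrist force passes 120 N, or if a joint passes its speed limit or range.

## Working session

There is one attempt and no reset: what is moved stays moved. The work goes in short steps, Python scripts to look and compute and a tool call to move; the robot and the scene stay as the last step left them, time stands still between calls to the robot, and variables do not carry over. Pictures are saved under pics/ and viewed, at most 10 in all, crops included, and the job is handed in when it is done.

Besides the shell and the picture viewer there is one more tool, called after "Request:" as name(argument=value, ...) on one line, values as JSON. servo_tool: Moves the arm, as the interface text tells. Its arguments: {"type":"object","properties":{"moves":{"type":"string"},"grip_force":{"type":"number"}},"required":["moves"]}

```bash
mkdir -p pics
python3 - <<'E'
from rig import get_obs,cams
import cv2
o=get_obs();print(o['time'],o['position'],o['tool_rot'])
for n in('top','scene'):
    cv2.imwrite(f'pics/{n}0.png',cams.camera(n));m=cams.camera_model(n);print(n,m)
E
```

```text
0.0 [ 0.27157635 -0.5620999   0.22159193] [ 9.74815807e-01  2.23008956e-01 -5.56208163e-05 -1.06984522e-03]
top {'fx': 488.3233201478567, 'fy': 488.3233201478567, 'cx': 313.7146707916212, 'cy': 202.55902691602486, 'R': array([[ 0.01038969, -0.99980461,  0.01681662],
       [-0.99241497, -0.01237013, -0.12230908],
       [ 0.12249321, -0.01541831, -0.99234958]]), 't': array([-0.03941667,  0.56492743,  1.08223615])}
scene {'fx': 395.0655152883162, 'fy': 395.0655152883162, 'cx': 320.0298669265291, 'cy': 196.6265542857016, 'R': array([[-0.87419691,  0.48553216, -0.00618668],
       [ 0.3301778 ,  0.58504395, -0.74074706],
       [-0.35603704, -0.64960149, -0.67175555]]), 't': array([ 0.49764084, -0.08917248,  1.11165723])}
```

View pics/top0.png

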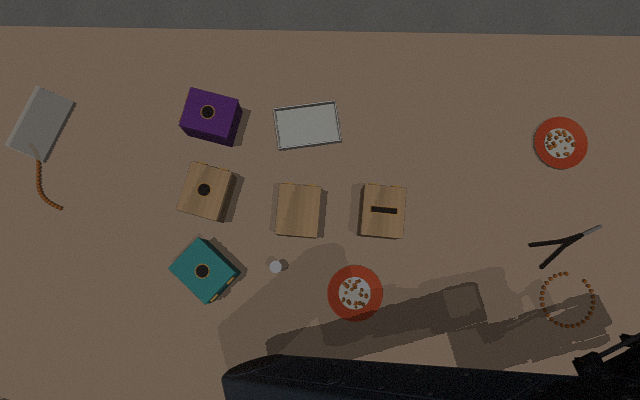

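View pics/scene0.png

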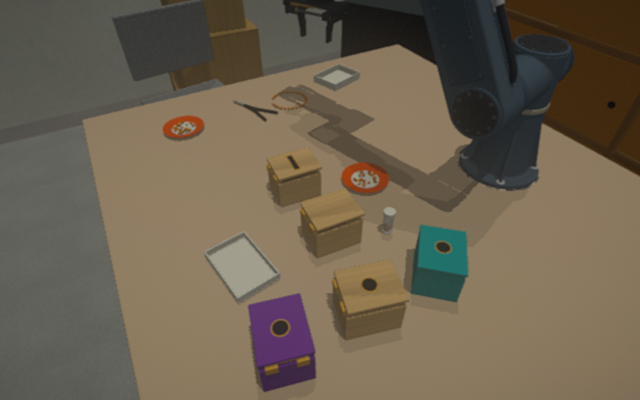

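The top view has three round-hole candidates: plywood (204,190), purple (208,112) and turquoise (202,271). The plain box is at (298,210) and the slot box at (383,210). I choose the plywood one at (204,190) and check it in a crop while measuring.

```bash
cat > h.py <<'E'
import numpy as np
from rig import cams
def ray(n,uv,z,m=None):
    m=m or cams.camera_model(n);R,t=np.array(m['R']),np.array(m['t'])
    c=-R.T@t;d=R.T@np.array([(uv[0]-m['cx'])/m['fx'],(uv[1]-m['cy'])/m['fy'],1]);return c+d*(z-c[2])/d[2]
E
python3 - <<'E'
import cv2,numpy as np
from h import ray
im=cv2.imread('pics/top0.png')
x0,y0=165,145;c=im[y0:235,x0:250]
g=cv2.cvtColor(c,cv2.COLOR_BGR2HSV);print(g[[20,45,60,5,65],[35,20,30,5,60]])
hsv=g
m=((hsv[...,2]>115)).astype(np.uint8)
cs,_=cv2.findContours(m,0,2);k=max(cs,key=cv2.contourArea)
r=cv2.minAreaRect(k);b=cv2.boxPoints(r)+[x0,y0];print(r,b)
for p in b: print(ray('top',p,.093).round(4))
h=((hsv[...,2]<50)).astype(np.uint8);n,l,s,ce=cv2.connectedComponentsWithStats(h)
for i in range(1,n):
    p=ce[i]+[x0,y0];print(s[i],p,ray('top',p,.093).round(4))
big=cv2.resize(c,None,fx=6,fy=6,interpolation=cv2.INTER_CUBIC)
cv2.polylines(big,[np.int32((b-[x0,y0]+.5)*6)],True,(0,0,255),1)
cv2.imwrite('pics/crop.png',big)
E
```

```text
[[ 16  99 119]
 [ 18  97 113]
 [ 15  92 108]
 [ 13  65 110]
 [ 16 108  45]]
((48.29537582397461, 48.154808044433594), (19.865114212036133, 50.4681282043457), 17.35402488708496) [[196.2882576  214.27758789]
 [211.34164047 166.10676575]
 [230.30249023 172.0320282 ]
 [215.24911118 220.20285034]]
[0.5296 0.2205 0.093 ]
[0.6355 0.192  0.093 ]
[0.6229 0.1504 0.093 ]
[0.5173 0.1794 0.093 ]
[61  0  7  2 10] [229.6 145.3] [0.6824 0.1538 0.093 ]
[68 30  4  4  7] [234.28571429 176.71428571] [0.6127 0.1414 0.093 ]
[63 34  8 15 39] [231.58974359 185.84615385] [0.5925 0.1466 0.093 ]
[ 33  39  12  12 109] [203.47706422 189.23853211] [0.5843 0.2072 0.093 ]
[61 50  5  6 13] [228. 197.] [0.568  0.1536 0.093 ]
[56 57  7 16 41] [224.02439024 209.56097561] [0.5405 0.1613 0.093 ]
[63 57  2  3  3] [228.66666667 203.        ] [0.5549 0.1518 0.093 ]
[54 71  5  7 12] [220.66666667 219.41666667] [0.5191 0.1678 0.093 ]
[60 70  1  1  1] [225. 215.] [0.5288 0.1588 0.093 ]
```

View pics/crop.png

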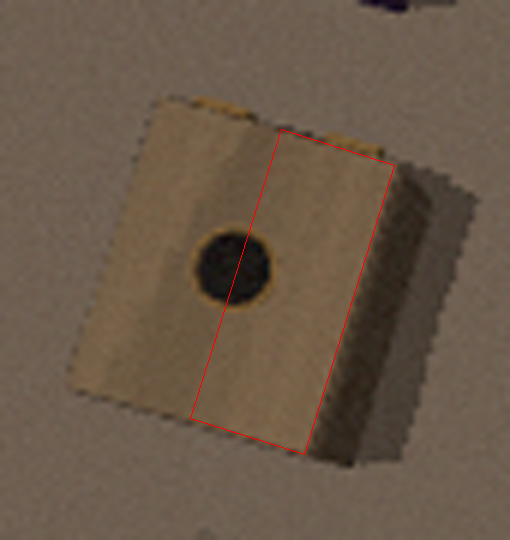

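The crop confirms a plywood lid with a round hole and brass rim at (204,190) in the top image. The hinges are at the far edge; the lid corners in crop pixels are FL (72,388), FR (307,455), BR (397,163), BL (160,98).

Run:
```python
import numpy as np
from h import ray
from rig import get_obs
from scipy.spatial.transform import Rotation as Rt
P=np.array([ray('top',np.array(p)/6-.5+[165,145],.093) for p in [(72,388),(307,455),(397,163),(160,98)]])
print(P.round(4),[np.linalg.norm(P[i]-P[i-1]).round(4) for i in range(4)])
f=(P[0]+P[1])/2;b=(P[2]+P[3])/2;u=(b-f)/np.linalg.norm(b-f);c=P.mean(0)
p=c-u*(.056-.018);print('yaw',np.degrees(np.arctan2(u[1],u[0])),'c',c,'press',p, f+u*.018)
o=get_obs();R=Rt.from_quat(o['tool_rot']);print('tool x',R.apply([1,0,0]),'shift',R.inv().apply(p+[0,0,.03]-o['position']),o['position'])
```

```text
[[0.5402 0.2634 0.093 ]
 [0.517  0.1785 0.093 ]
 [0.6237 0.1496 0.093 ]
 [0.6466 0.2363 0.093 ]] [np.float64(0.1098), np.float64(0.088), np.float64(0.1106), np.float64(0.0896)]
yaw -14.718198936473199 c [0.58187724 0.20695906 0.093     ] press [0.54512414 0.21661353 0.093     ] [0.54600148 0.21638307 0.093     ]
tool x [9.00528030e-01 4.34797842e-01 3.22446269e-04] shift [ 0.58490811 -0.58217556  0.09999936] [ 0.27158351 -0.56215971  0.2216586 ]
```

Request:
servo_tool(moves="0.028 -0.028 0 5 0; 0.057 -0.057 0 10 0; 0.086 -0.086 0 15 0; 0.115 -0.115 0 20 0; 0.144 -0.144 0 25 0; 0.173 -0.172 0 30 0; 0.202 -0.201 0 35 0; 0.231 -0.230 0 40 0; 0.26 -0.259 0 40 0; 0.289 -0.288 0 40 0")

```text
time: 0.93
position: [0.4068, -0.1758, 0.2224]
tool_rot: [0.992, -0.124, -0.0, -0.0]
ft_force: [1.5, -0.1, 0.4]
grip_width: 0.0285
grip_force: 0.0
```

```bash
cat > s.py <<'E'
import numpy as np
from rig import get_obs
from scipy.spatial.transform import Rotation as Rt
o=get_obs();R=Rt.from_quat(o['tool_rot']);x=R.apply([1,0,0])
print(o['time'],o['position'],'yaw',np.degrees(np.arctan2(x[1],x[0])),'shift',R.inv().apply(np.array([.5455,.2165,.093])-o['position']),o['ft_force'],o['grip_width'])
E
python3 s.py
```

```text
0.9333 [ 0.40680774 -0.17579138  0.22242049] yaw -14.27570397590655 shift [ 0.03771807 -0.41434514  0.12951132] [ 1.46049534 -0.08927753  0.4264076 ] 0.028498399658350333
```

Request:
servo_tool(moves="0.004 -0.04 0 0 0; 0.007 -0.08 0 0 0; 0.011 -0.12 0 0 0; 0.015 -0.16 0 0 0; 0.018 -0.2 0 0 0; 0.022 -0.24 0 0 0; 0.026 -0.28 0.01 0 0; 0.03 -0.32 0.025 0 0; 0.033 -0.36 0.04 0 0; 0.037 -0.4 0.05 0 0")

```text
time: 1.77
position: [0.5395, 0.2007, 0.1715]
tool_rot: [0.992, -0.124, -0.001, 0.0]
ft_force: [0.4, -0.2, -0.0]
grip_width: 0.0003
grip_force: 0.0
```

Request:
servo_tool(moves="0 -0.014 0.02 0 0; 0 -0.014 0.04 0 0; 0 -0.014 0.04 0 0; 0 -0.014 0.04 0 0")

```text
time: 2.1
position: [0.5423, 0.2124, 0.1318]
tool_rot: [0.992, -0.124, -0.002, 0.001]
ft_force: [0.6, -0.0, 0.3]
grip_width: 0.0003
grip_force: 0.0
```

```bash
python3 s.py
python3 - <<'E'
from rig import cams
import cv2
cv2.imwrite('pics/t1.png',cv2.resize(cams.camera('top')[130:260,130:330],None,fx=4,fy=4))
E
```

```text
2.1 [0.542287   0.21238536 0.13176886] yaw -14.196562838673152 shift [ 0.00225001 -0.00484935  0.03875177] [ 0.59270813 -0.03055801  0.28162816] 0.00030963855506950294
```

View pics/t1.png

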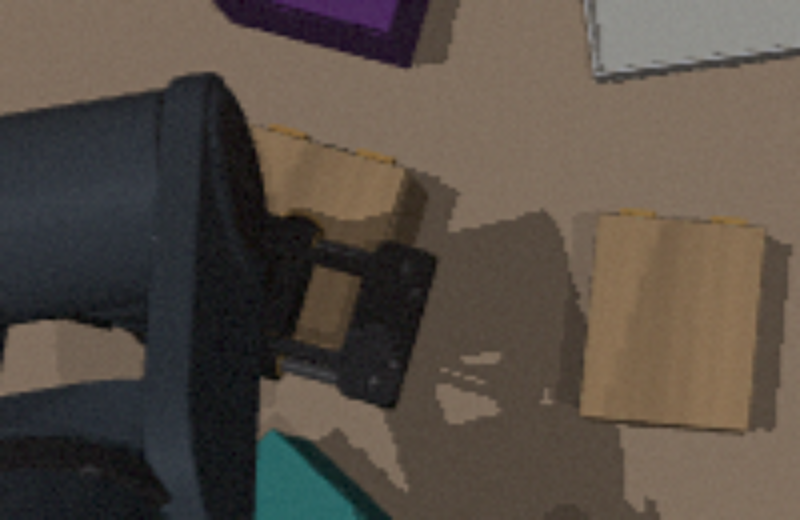

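The picture shows the gripper over the front part of the round-hole lid, at about (320,300) in the crop, clear of the other boxes. Now I descend and press slowly.

Request:
servo_tool(moves="0.002 -0.005 0.015 0 0; 0.002 -0.005 0.03 0 0; 0.002 -0.005 0.036 0 0; 0.002 -0.005 0.038 0 0; 0.002 -0.005 0.04 0 0; 0.002 -0.005 0.042 0 0; 0.002 -0.005 0.044 0 0; 0.002 -0.005 0.044 0 0")

```text
time: 2.82
position: [0.5471, 0.2165, 0.0896]
tool_rot: [0.992, -0.124, 0.0, 0.0]
ft_force: [-0.8, -1.0, 1.7]
grip_width: 0.0002
grip_force: 1.0
```

Request:
servo_tool(moves="0 0 0.001 0 0; 0 0 0.002 0 0; 0 0 0.003 0 0; 0 0 0.004 0 0; 0 0 0.005 0 0; 0 0 0.005 0 0")

```text
time: 3.32
position: [0.5472, 0.2168, 0.0849]
tool_rot: [0.992, -0.124, 0.0, 0.0]
ft_force: [-2.0, -2.5, 8.8]
grip_width: 0.0006
grip_force: 4.1
```

Request:
servo_tool(moves="0 0 0.001 0 0; 0 0 0.002 0 0; 0 0 0.002 0 0")

```text
time: 3.57
position: [0.5472, 0.2168, 0.0841]
tool_rot: [0.992, -0.124, 0.001, 0.0]
ft_force: [-3.7, -2.9, 15.7]
grip_width: 0.0003
grip_force: 7.9
```

The lid is at its stop: 8.9 mm down with force rising to 15.7 N. I draw straight back up.

Request:
servo_tool(moves="0 0 -0.02 0 0; 0 0 -0.06 0 0; 0 0 -0.1 0 0; 0 0 -0.14 0 0; 0 0 -0.16 0 0; -0.03 0.02 -0.17 0 0; -0.06 0.05 -0.17 0 0; -0.06 0.09 -0.17 0 0; -0.06 0.13 -0.17 0 0; -0.06 0.17 -0.17 0 0")

```text
time: 4.4
position: [0.4461, 0.0664, 0.2522]
tool_rot: [0.992, -0.123, 0.001, -0.0]
ft_force: [0.8, -0.4, -0.9]
grip_width: 0.0002
grip_force: 0.0
```

Request:
servo_tool(moves="0 0.04 0 0 0; 0 0.08 0 0 0; 0 0.12 0 0 0; 0 0.12 0 0 0; 0 0.12 0 0 0; 0 0.12 0 0 0")

```text
time: 4.9
position: [0.4176, -0.0493, 0.252]
tool_rot: [0.992, -0.125, 0.0, -0.0]
ft_force: [-0.0, 0.2, -0.0]
grip_width: 0.0005
grip_force: 0.0
```

Run:
```python
from rig import cams,get_obs
import cv2
print(get_obs()['time'])
cv2.imwrite('pics/s2.png',cams.camera('scene'))
```

```text
4.9
```

View pics/s2.png

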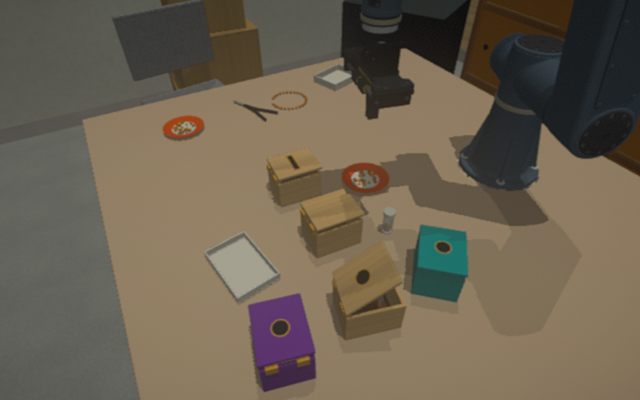

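The lid stands open at (367,275), and the other boxes, saucer, vial and tray look unmoved. I settle briefly, then hand in.

Request:
servo_tool(moves="0 0 0 0 0; 0 0 0 0 0; 0 0 0 0 0; 0 0 0 0 0; 0 0 0 0 0; 0 0 0 0 0")

```text
time: 5.45
position: [0.4175, -0.0492, 0.2521]
tool_rot: [0.992, -0.123, -0.0, -0.0]
ft_force: [-0.0, -0.2, -0.2]
grip_width: 0.0003
grip_force: 0.0
```

```bash
python3 -c "
from rig import job
print(job.hand_in())"
```

```text
the job is handed in; nothing more can be done
None
```

I pressed the round-hole plywood lid once to its stop and it popped open and stayed open; the other boxes, saucer, vial and tray looked unmoved in the last camera view, and the job is handed in (no verdict was returned).

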